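# Teach the tip and dispense points, then shut the tip box

## Task

Teach the pipetting robot its two points by pointing at them, touching nothing: hold the fingertips straight down a centimetre or two above the corner tip of the open tip box that lies at the front (the side away from the lid's hinge) and at the right-hand end as one faces that front, dwell there for two seconds, then point in the same way for two seconds at the middle of the mouth of the small beaker. When both points are taught, push the lid over with the fingers and press it fully shut, so that the tips stay clean; do not shift the box or anything else, or the taught points are lost.

Things in the scene. Friction and masses are not known exactly. Their poses are not given: they have to be found in the camera images.
- tip_box: blue pipette tip box, 84 x 118 mm (x, y), tray rim 50 mm high, about 0.6 kg, loose: 2 to 3 N sideways can slide it. Origin: centre of its underside; z up, +x from its front to the hinged back, +y to the left end as one faces the front. Pale tips in an 8 x 12 grid, 9 mm apart, heads 54 mm up; holes at the front left are empty. Starts with its front to the robot, turned up to 0.5 rad, lid open
- corner_tip (a point): centre of the head of the front right corner tip, at (-32.5, -50, 54) mm in the box's frame. The tool point (TCP) lies 19 mm behind the fingertips: the TCP is 29 to 39 mm above this point when the fingertips are 10 to 20 mm above it
- tip_box_lid (a joint): hinge of the box's clear lid, rad: 0 = shut, 1.92 = wide open (20 degrees beyond vertical); starts at 1.6 to 1.9. A little stiff: it stays at any angle it is left at and resists about 0.04 N m when turned slowly, more when fast. The lid is a cap of 84 x 118 mm, 29 mm deep, 2 mm walls; shut, its flat top is 80 mm above the table
- lid_hinge (a point): middle of the hinge axis, at (44, 0, 51) mm in the box's frame; the axis runs along the box's y. Opening swings the front of the lid up and back over it
- lid_edge (a point): middle of the lid's front upper edge (outside corner of its flat top and front wall), moves with the lid: 92 mm from the hinge axis. With the lid wide open it stands about 124 mm above the table and 56 mm behind the hinge, and the lid's flat top then faces backwards
- beaker: the small clear glass beaker, the only straight-sided vessel with a wide mouth and spout in the row of three glass vessels on the right of the table: 55 mm across the rim, 58 mm high, 30 g, loose. Origin: centre of its underside, z up
- beaker_mouth (a point): centre of the beaker's mouth, at the height of its rim, 58 mm above its underside
- flask_tall: clear conical flask, 61 mm across the foot, 105 mm high, narrow neck; loose, must stay where it is. Origin: centre of its underside. The three vessels change places
- flask_short: smaller clear conical flask, 52 mm across the foot, 87 mm high, narrow neck; loose, must stay where it is. Origin: centre of its underside
- petri: closed petri dish, 88 mm across, 16 mm high; leave it alone
- dropper: brown dropper bottle, 33 mm across, 102 mm high, at the back of the table; leave it alone
- electrode: glass electrode with black cap, 134 mm long, 12 mm thick, lying at the back right; leave it alone
- bulb_red: red rubber pipette bulb, 80 mm long, lying beyond the fixed round stand of glass pipettes (about 0.3 m high, 0.2 m across the foot) that stands left of the tip box; leave it alone
- bulb_green: green rubber pipette bulb, 80 mm long, left of the tall pipette stand; leave it alone
Things that resemble listed ones, but are neither listed nor needed, are in the scene too. Leave any purple look-alike of the beaker alone.

How it is judged:
By the outcome, as a careful person would: the job done as asked, in the order asked, and still so for the second after the job is handed in, with the robot touching nothing.
It also fails if it takes over 64 s, if anything falls off the work surface, if the arm or the gripper's body presses on something with over 40 N, if the wrist force passes 120 N, or if a joint passes its speed limit or range.

## Robot

A 6-joint arm with a two-finger parallel gripper is mounted at the origin on the work surface; the furniture and walls round the work are solid. World frame = base frame: x ahead of the robot, y to its left, z up, the work surface at z = 0. Lengths are in m, angles in rad, forces in N, time in s.
With the tool pointing down it reaches from about 0.3 to 0.775 m from the base axis. Payload 14.6 kg.
Tool frame: the origin (TCP) lies between the finger pads, 19 mm behind the fingertips; this is the grasp point; z points along the fingers, y is the line along which they close (so a half turn about z gives the same grasp; the last joint's range is limited). The gripper opens to 94 mm and grips with 3 to 60 N. Pads are 16 mm wide; open, the fingers measure 119 mm over their backs; the gripper's body (75 mm by 177 mm) begins 78 mm behind the grasp point.
Start: joints at [-0.067, 0.3, 1.521, -0, 1.321, -0.067], TCP at [0.55, -0, 0.224] pointing down, gripper open.
Joint ranges: [-3.03, 3.03], [-0.79, 2.21], [0.23, 2.52], [-1.04, 4.18], [0, 3.07], [-2.55, 2.55]. Speed limits (rad/s): [2.22, 2.22, 2.57, 3.14, 3.14, 3.14].

## Interface

Orientations are given as [roll, pitch, yaw] about the fixed x, y, z axes, in that order (R = Rz(yaw) Ry(pitch) Rx(roll)).
In Python, from station import ctrl, cams gives the robot as it stands. The module is installed in compiled form; this text tells all that it offers.
- The arm moves only by the tool arm_command, never from a script. Its argument "plan" is a list that holds one entry, the list of rows, each a list of 7 numbers: the shift along the tool's x, y, z in mm, then the turn, a rotation vector about the tool's x, y, z in rad, then the closure, from -1 (fully open) to 1 (shut). A call has 1 to 12 rows; each row is the pose to reach, as a shift and turn from the pose commanded when the call began, along the tool's axes at that moment; what a row does not reach only later rows make up. A row lasts 1/10 s, in which the tool goes at most 50 mm and 8.59 degrees, less where a joint would pass 70% of its speed; a pose out of reach is approached as far as the arm can. A call with a gripper value outside its range is refused whole. The fingers move at their own pace and stop on an object; "squeeze" is the grip in N (left out, the last holds). Time passes only in rows, so rows that repeat a pose let the fingers close. It gives the time, the measured TCP pose, the force, the opening and the grip force at its end, in the units of the state.
- ctrl.get_obs(): the state, without advancing time (a new reading comes with each control period).
- cams.camera(name): name is "side" or "top"; returns (picture, depth): 420x560x3 uint8, blue, green, red; 420x560 float32, m along the optical axis (not along the pixel's ray), 0 where there is no reading.
- cams.camera_info(name): a dict with "fx", "fy", "cx", "cy" (pixels), "world_to_cam" (4x4, takes a point from world to camera coordinates). Camera axes: x right, y down, z forward; pixel columns grow to the right and rows downward; lengths in m; the calibration is good to about 2 mm. A picture is of the moment at which its call begins. camera_info takes no time and is no camera call.
- ctrl.hand_in(): hands the job in; it is judged then, once.
The state is a dict: "time_s": time; "qpos": joint angles; "joint_vel": joint speeds; "tau": joint torques, N m; "ee_pos": TCP position; "eef_rot": TCP orientation; "force": force on the tool from outside, world axes, zero at the start; "moment": the same for the moment, N m; "grip_width": finger opening in m; "grip_force": force on a finger pad.
Only numpy, scipy, OpenCV 4.12 (cv2) and the standard library are available. Lean on these libraries where they do the work, as an engineer would, in place of code of your own. Each camera call takes 0.05 s, during which the arm holds its last target. There are 200 camera calls.

## Working session

There is one attempt and no reset: what is moved stays moved. The work goes in short steps, Python scripts to look and compute and a tool call to move; the robot and the scene stay as the last step left them, time stands still between calls to the robot, and variables do not carry over. Pictures are saved under pics/ and viewed, at most 10 in all, crops included, and the job is handed in when it is done.

Besides the shell and the picture viewer there is one more tool, called after "Emit:" by a JSON object that holds its "method" and its "body", one argument or row to a line. arm_command: Moves the arm, as the interface text tells. Its arguments: {"type":"object","properties":{"plan":{"type":"array"},"squeeze":{"type":"number"}},"required":["plan"]}

```bash
mkdir -p pics; cat > h.py <<'E'
import numpy as np, cv2
from station import ctrl, cams
def cap(n):
    p,d=cams.camera(n); np.savez(f'{n}.npz',p=p,d=d); cv2.imwrite(f'pics/{n}_{int(ctrl.get_obs()["time_s"]*1000)}.png',p); return p,d
def info(n):
    c=cams.camera_info(n); return c, np.array(c['world_to_cam'])
def cloud(n,d):
    c,T=info(n); v,u=np.mgrid[:420,:560]
    P=np.stack([(u-c['cx'])/c['fx']*d,(v-c['cy'])/c['fy']*d,d],-1)
    return (P-T[:3,3])@T[:3,:3]
def ray(n,u,v,z):
    c,T=info(n); r=np.array([(u-c['cx'])/c['fx'],(v-c['cy'])/c['fy'],1])@T[:3,:3]
    o=-T[:3,:3].T@T[:3,3]; return o+r*(z-o[2])/r[2]
def proj(n,P):
    c,T=info(n); q=np.atleast_2d(P)@T[:3,:3].T+T[:3,3]
    return np.c_[q[:,0]/q[:,2]*c['fx']+c['cx'],q[:,1]/q[:,2]*c['fy']+c['cy']]
E
python3 - <<'E'
from h import *
for n in('top','side'):
    cap(n); c,T=info(n); print(n,c['fx'],(-T[:3,:3].T@T[:3,3]).round(3),T[2,:3].round(2))
print(ctrl.get_obs())
E
ls pics
```

```text
top 489.72252976097747 [ 0.36  -0.018  1.103] [ 0.14 -0.   -0.99]
side 545.3069565870867 [ 0.68  -0.653  1.031] [-0.13  0.54 -0.83]
{'time_s': 0.1, 'qpos': array([-6.66220456e-02,  3.00386020e-01,  1.52148640e+00, -1.63610824e-05,
        1.32069859e+00, -6.65789519e-02]), 'joint_vel': array([-0.00082655, -0.00254175, -0.00118402, -0.00046171,  0.00169199,
        0.00150418]), 'tau': array([ 1.84928511e-03, -5.32644153e+01, -3.53284299e+01,  7.10431044e-02,
        2.34944851e-02, -7.30603051e-05]), 'ee_pos': array([ 5.49796492e-01, -5.48130411e-06,  2.23773042e-01]), 'eef_rot': array([-3.14061541e+00, -4.92768595e-05,  1.57075727e+00]), 'force': array([ 0.72834794,  0.61144013, -0.11285028]), 'moment': array([0.01431425, 0.01829441, 0.02797425]), 'grip_force': 0.0, 'grip_width': 0.09370419071775754}
side_100.png
top_50.png
```

View pics/top_50.png

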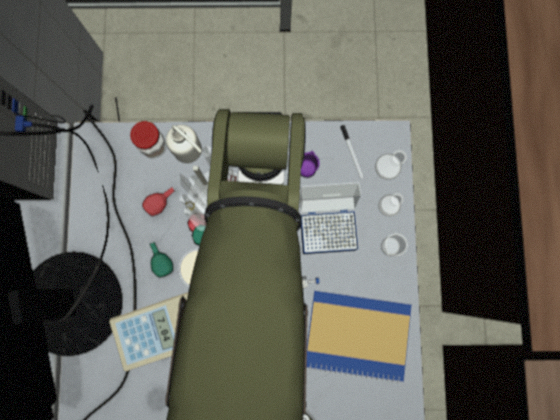

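View pics/side_100.png

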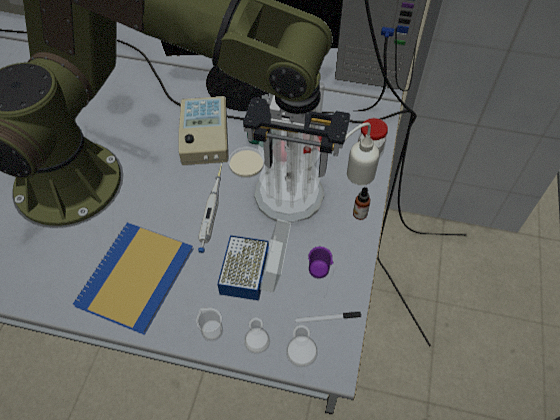

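The top view shows the box at (330,232) with its lid behind it at (330,195). The vessels are at (392,244), (391,204) and (388,166). In the side view the box is at (245,267). The wide-mouthed vessel at (210,323) looks like the beaker, and the other two have narrow necks.

```bash
python3 - <<'E'
from h import *
t=np.load('top.npz')['p'];s=np.load('side.npz')['p']
a=cv2.resize(t[150:270,285:425],None,fx=4,fy=4,interpolation=cv2.INTER_CUBIC)[:, :560]
b=cv2.resize(s[215:370,185:325],None,fx=4,fy=4,interpolation=cv2.INTER_CUBIC)
o=np.zeros((600,800,3),np.uint8); 
a=cv2.resize(t[150:270,290:420],(400,369),interpolation=cv2.INTER_CUBIC); b=cv2.resize(s[215:370,185:325],(400,443),interpolation=cv2.INTER_CUBIC)
o[:369,:400]=a;o[:443,400:]=b;cv2.imwrite('pics/crop.png',o)
for n in('top','side'):
    z=np.load(n+'.npz');p,d=z['p'],z['d'];W=cloud(n,d)
    m=(W[...,0]>.45)&(W[...,0]<.8)&(W[...,1]<-.05)&(W[...,1]>-.32)
    hsv=cv2.cvtColor(p,cv2.COLOR_BGR2HSV)
    bl=(hsv[...,0]>100)&(hsv[...,0]<125)&(hsv[...,1]>120)&m
    r=bl&(abs(W[...,2]-.05)<.006)
    print(n,bl.sum(),r.sum(),cv2.minAreaRect(W[r][:,:2].astype(np.float32)*1000), W[r][:,2].mean())
    ti=m&(W[...,2]>.047)&(W[...,2]<.058)&(hsv[...,1]<90)
    if ti.sum()>3: print('tips',ti.sum(),cv2.minAreaRect(W[ti][:,:2].astype(np.float32)*1000))
    h=m&(W[...,2]>.07); Q=W[h]; print('high',h.sum(),Q.min(0),Q.max(0))
E
```

```text
top 0 0 ((0.0, 0.0), (0.0, 0.0), 0.0) nan
tips 1395 ((551.8389282226562, -189.43408203125), (227.71444702148438, 203.4376983642578), 89.96146392822266)
high 1442 [ 0.48495645 -0.29777286  0.07004827] [ 0.64076815 -0.05001111  0.52875452]
side 468 125 ((484.422119140625, -138.38589477539062), (71.5389175415039, 119.92861938476562), 2.8975653648376465) 0.04862749427213116
tips 1329 ((550.2069091796875, -187.0205078125), (232.30178833007812, 200.36831665039062), 89.97249603271484)
high 4149 [ 0.45063531 -0.29836952  0.07013004] [ 0.64149132 -0.05000811  0.53279493]<stdin>:14: RuntimeWarning: Mean of empty slice.
  ret = ret.dtype.type(ret / rcount)
```

View pics/crop.png

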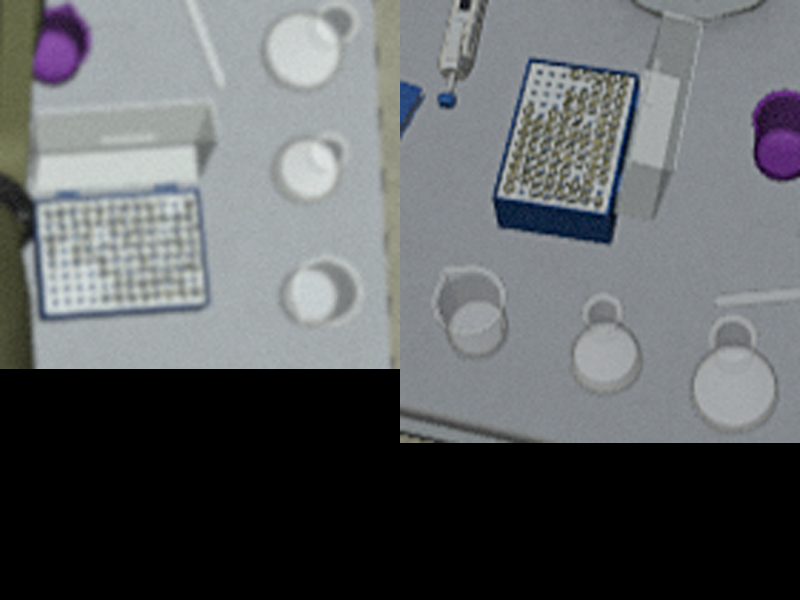

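The crop confirms the beaker: open and straight-sided, with its rim centred near (328,292) in the top crop and (471,302) in the side crop. The box's front right rim corner is at top crop (207,303) and side crop (498,198).

```bash
python3 - <<'E'
from h import *
T=lambda x,y:(290+(x+.5)/3.077-.5,150+(y+.5)/3.075-.5)
S=lambda x,y:(185+(x-400+.5)/2.857-.5,215+(y+.5)/2.858-.5)
ct=[(207,303),(42,318),(36,200),(200,186)]; cs=[(498,198),(530,60),(637,74),(614,214)]
loc=np.array([(-42,-59),(-42,59),(42,59),(42,-59)])/1e3
for n,c,f in(('top',ct,T),('side',cs,S)):
    P=np.array([ray(n,*f(*q),.05)[:2] for q in c]); print(n,(P*1e3).round(1).tolist())
    cm=P.mean(0); A=loc; B=P-cm; th=np.arctan2((A[:,0]*B[:,1]-A[:,1]*B[:,0]).sum(),(A*B).sum())
    R=np.array([[np.cos(th),-np.sin(th)],[np.sin(th),np.cos(th)]]); print(cm,th,'corner tip',cm+R@[-.0325,-.05], 'res',((B-A@R.T)*1e3).round(1).tolist())
print('beak', ray('top',*T(326,292),.058),ray('side',*S(471,302),.058))
print('base', ray('top',*T(312,296),.003),ray('side',*S(476,328),.003))
# zoomed enhanced pics
t=np.load('top.npz')['p'];s=np.load('side.npz')['p']
o=np.zeros((600,800,3),np.uint8)
f=lambda i:cv2.resize(cv2.normalize(i,None,0,255,cv2.NORM_MINMAX),(400,400),interpolation=cv2.INTER_CUBIC)
o[:400,:400]=f(t[222:272,366:416]);o[:400,400:]=f(s[300:350,188:238]);cv2.imwrite('pics/b.png',o)
E
```

```text
top [[438.1, -196.8], [428.4, -81.3], [511.7, -78.4], [520.9, -194.5]]
[ 0.47479221 -0.13775841] 0.06427798710924858 corner tip [ 0.44557101 -0.18974275] res [[1.4, 2.5], [-0.6, 0.3], [-1.2, -2.2], [0.4, -0.6]]
side [[442.1, -199.8], [432.1, -85.3], [512.3, -79.0], [524.4, -193.2]]
[ 0.47771628 -0.13934399] 0.09066625693193649 corner tip [ 0.44987688 -0.19208124] res [[0.9, 2.1], [1.5, -1.0], [-1.9, -2.2], [-0.5, 1.1]]
beak [ 0.44452127 -0.27834649  0.058     ] [ 0.44898189 -0.28159076  0.058     ]
base [ 0.4461386  -0.28167275  0.003     ] [ 0.44516404 -0.27834196  0.003     ]
```

View pics/b.png

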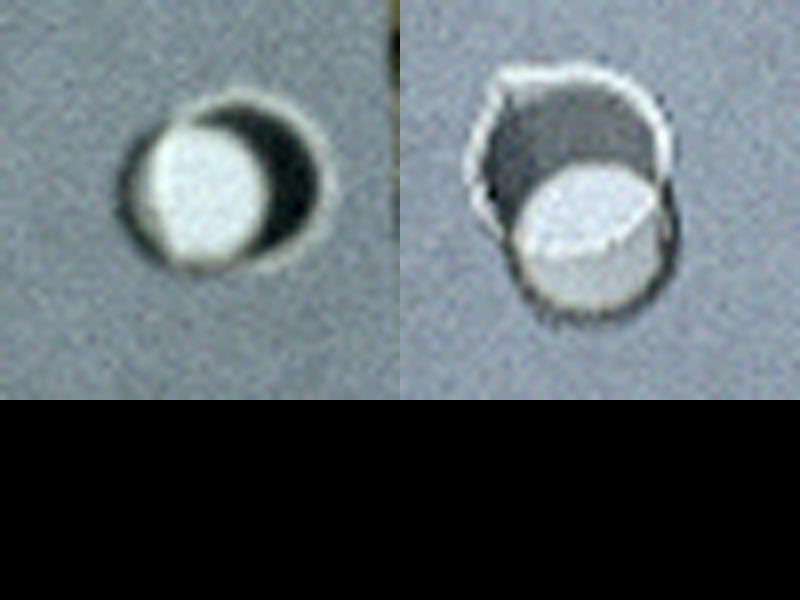

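The zoom puts the rim centre at top px (396.5,244.4) and side px (209,320.4), so the mouth is at about (0.447,-0.280). I'll move above the corner tip at height, closing the fingers on the way.

Emit:
{"method": "arm_command", "body": {
  "plan": [
    [[-10,-5,0,0,0,0,1],[-30,-16,0,0,0,0,1],[-52,-28,0,0,0,0,1],[-76,-41,0,0,0,0,1],[-100,-54,0,0,0,0,1],[-125,-67,0,0,0,0,1],[-148,-79,0,0,0,0,1],[-168,-90,0,0,0,0,1],[-183,-98,0,0,0,0,1],[-191,-102,0,0,0,0,1],[-191,-102,0,0,0,0,1],[-191,-102,0,0,0,0,1]]
  ],
  "squeeze": 5
}}

```text
time_s: 1.3
ee_pos: [0.4481, -0.1908, 0.2242]
eef_rot: [3.142, -0.0, 1.571]
force: [-1.0, -0.1, -0.5]
grip_width: 0.0017
grip_force: 0.0
```

```bash
python3 - <<'E'
from h import *
o=ctrl.get_obs();print(o['ee_pos'],o['eef_rot'],o['grip_width'],o['force'])
print('stand centre',ray('side',290,195,0),'L',ray('side',255,195,0),'R',ray('side',325,195,0))
print('purple top',ray('top',309,163,.06),'side',ray('side',320,262,.05))
cap('top');cap('side')
s=np.load('side.npz')['p'];t=np.load('top.npz')['p']
a=np.zeros((600,800,3),np.uint8)
a[:480,:400]=cv2.resize(s[190:340,190:315],(400,480),interpolation=cv2.INTER_CUBIC)
a[:480,400:]=cv2.resize(t[140:290,280:405],(400,480),interpolation=cv2.INTER_CUBIC)
cv2.imwrite('pics/c.png',a)
E
```

```text
[ 0.44805791 -0.19078766  0.22422856] [ 3.14155824e+00 -7.07780764e-05  1.57065364e+00] 0.0017379473990688887 [-0.96656333 -0.07510443 -0.47567466]
stand centre [0.52440082 0.08305278 0.        ] L [0.44466877 0.06443056 0.        ] R [0.60407985 0.10166262 0.        ]
purple top [ 0.62433259 -0.09627303  0.06      ] side [ 0.62939782 -0.10442519  0.05      ]
```

View pics/c.png

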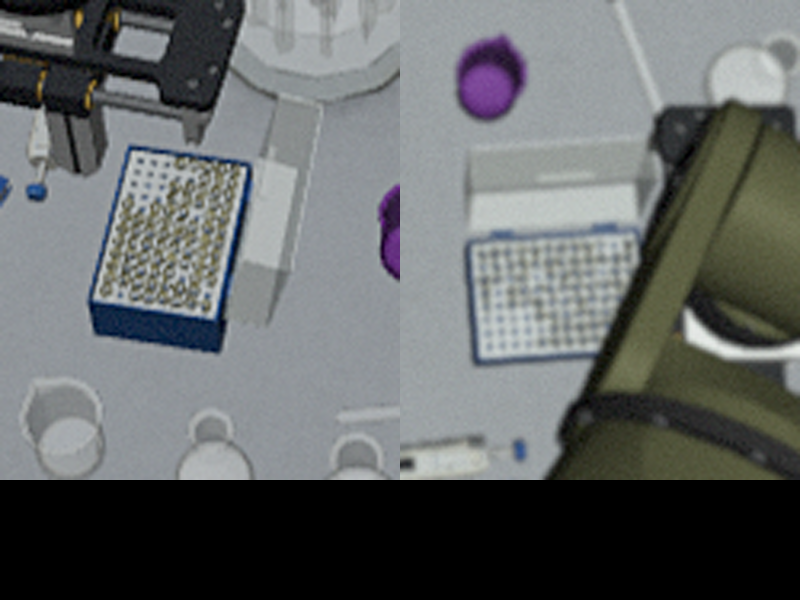

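The fingers are off the box, and the corner tip's head is visible at side crop (106,290). The lid stands open with its upper edge at top crop (470–655, ~145). The purple look-alike is behind the lid at top crop (490,80).

```bash
python3 - <<'E'
from h import *
S=lambda x,y:(190+(x+.5)/3.2-.5,190+(y+.5)/3.2-.5)
T=lambda x,y:(280+(x-400+.5)/3.2-.5,140+(y+.5)/3.2-.5)
print('corner tip side',ray('side',*S(106,290),.054))
for e in((470,148),(650,138)):
  for z in(.124,.143):print('edge',z,ray('top',*T(*e),z))
for e in((285,95),(322,102),(292,268)):
  for z in(.124,.143):print('edge s',z,ray('side',*S(*e),z))
E
```

```text
corner tip side [ 0.44812204 -0.19205687  0.054     ]
edge 0.124 [ 0.56031401 -0.07543992  0.124     ]
edge 0.143 [ 0.55641768 -0.0743331   0.143     ]
edge 0.124 [ 0.56597133 -0.19023389  0.124     ]
edge 0.143 [ 0.56196517 -0.18689865  0.143     ]
edge s 0.124 [ 0.53443787 -0.06919627  0.124     ]
edge s 0.143 [ 0.53748387 -0.08142236  0.143     ]
edge s 0.124 [ 0.55806639 -0.06903723  0.124     ]
edge s 0.143 [ 0.5606176  -0.08126665  0.143     ]
edge s 0.124 [ 0.56660857 -0.18641627  0.124     ]
edge s 0.143 [ 0.5689809  -0.19618772  0.143     ]
```

Emit:
{"method": "arm_command", "body": {
  "plan": [
    [[0,0,8,0,0,0,1],[0,0,22,0,0,0,1],[0,0,40,0,0,0,1],[0,-1,60,0,0,0,1],[0,-1,80,0,0,0,1],[0,-1,98,0,0,0,1],[0,-1,113,0,0,0,1],[0,-1,124,0,0,0,1],[0,-1,131,0,0,0,1],[0,-1,135,0,0,0,1],[0,-1,135,0,0,0,1],[0,-1,135,0,0,0,1]]
  ]
}}

```text
time_s: 2.6
ee_pos: [0.4472, -0.1911, 0.0897]
eef_rot: [3.141, 0.0, 1.571]
force: [0.8, -0.8, 0.5]
grip_width: 0.0005
grip_force: 0.0
```

```bash
python3 - <<'E'
from h import *
s,_=cap('side');t,_=cap('top')
o=ctrl.get_obs();print(o['ee_pos'],o['eef_rot'],o['force'])
P=o['ee_pos']-[0,0,.019]; print('fingertip px expected',proj('side',P))
a=np.zeros((480,800,3),np.uint8)
a[:,:480]=cv2.resize(s[230:330,180:280],(480,480),interpolation=cv2.INTER_CUBIC)
cv2.imwrite('pics/d.png',a[:,:480])
E
```

```text
[ 0.44723928 -0.19113647  0.0897611 ] [3.14073397e+00 4.58052973e-04 1.57078581e+00] [-0.00867535  0.08383773 -0.24077092]
fingertip px expected [[221.70815269 275.88782171]]
```

View pics/d.png

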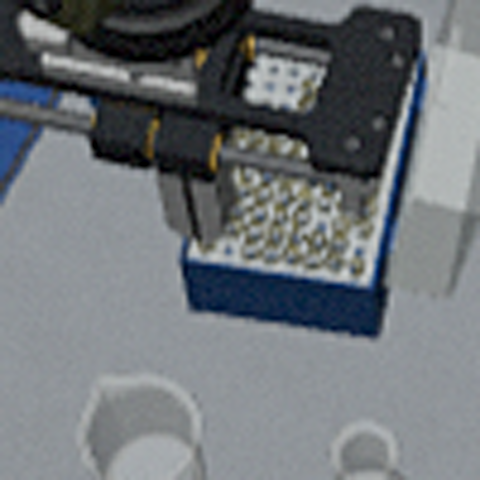

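The fingertips end at crop (195,235), just above the corner tip's head at (205,243), as intended. I'll dwell now.

Emit:
{"method": "arm_command", "body": {
  "plan": [
    [[0,0,1,0,0,0,1],[0,0,1,0,0,0,1],[0,0,1,0,0,0,1],[0,0,1,0,0,0,1],[0,0,1,0,0,0,1],[0,0,1,0,0,0,1],[0,0,1,0,0,0,1],[0,0,1,0,0,0,1],[0,0,1,0,0,0,1],[0,0,1,0,0,0,1],[0,0,1,0,0,0,1],[0,0,1,0,0,0,1]]
  ]
}}

```text
time_s: 3.9
ee_pos: [0.447, -0.191, 0.0883]
eef_rot: [-3.142, 0.0, 1.571]
force: [-0.7, -0.1, 0.1]
grip_width: 0.0001
grip_force: 0.0
```

Emit:
{"method": "arm_command", "body": {
  "plan": [
    [[0,0,0,0,0,0,1],[0,0,0,0,0,0,1],[0,0,0,0,0,0,1],[0,0,0,0,0,0,1],[0,0,0,0,0,0,1],[0,0,0,0,0,0,1],[0,0,0,0,0,0,1],[0,0,0,0,0,0,1],[0,0,0,0,0,0,1],[0,0,0,0,0,0,1],[0,0,0,0,0,0,1],[0,0,0,0,0,0,1]]
  ]
}}

```text
time_s: 5.1
ee_pos: [0.447, -0.191, 0.0882]
eef_rot: [-3.142, -0.0, 1.571]
force: [-0.2, -0.7, -0.1]
grip_width: 0.0006
grip_force: 0.0
```

Emit:
{"method": "arm_command", "body": {
  "plan": [
    [[0,0,-6,0,0,0,1],[0,0,-18,0,0,0,1],[0,0,-32,0,0,0,1],[0,0,-45,0,0,0,1],[-8,0,-54,0,0,0,1],[-22,0,-58,0,0,0,1],[-40,0,-58,0,0,0,1],[-58,0,-58,0,0,0,1],[-74,0,-58,0,0,0,1],[-85,0,-58,0,0,0,1],[-89,0,-58,0,0,0,1],[-89,0,-58,0,0,0,1]]
  ]
}}

```text
time_s: 6.3
ee_pos: [0.4469, -0.2803, 0.1461]
eef_rot: [-3.141, -0.0, 1.57]
force: [-0.2, 0.2, 1.0]
grip_width: 0.0006
grip_force: 0.0
```

Emit:
{"method": "arm_command", "body": {
  "plan": [
    [[0,0,5,0,0,0,1],[0,0,14,0,0,0,1],[0,0,26,0,0,0,1],[0,0,37,0,0,0,1],[0,0,46,0,0,0,1],[0,0,51,0,0,0,1],[0,0,54,0,0,0,1],[0,0,54,0,0,0,1]]
  ]
}}

```text
time_s: 7.1
ee_pos: [0.4469, -0.28, 0.092]
eef_rot: [-3.141, -0.0, 1.571]
force: [0.6, -0.2, 1.1]
grip_width: 0.0005
grip_force: 0.0
```

```bash
python3 - <<'E'
from h import *
s,_=cap('side');t,_=cap('top')
o=ctrl.get_obs();print(o['time_s'],o['ee_pos'],o['eef_rot'],o['force'])
P=o['ee_pos']-[0,0,.019]; print('fingertip px expected',proj('side',P),proj('top',P))
a=np.zeros((480,800,3),np.uint8)
a[:,:400]=cv2.resize(s[260:356,170:250],(400,480),interpolation=cv2.INTER_CUBIC)
a[:,400:]=cv2.resize(t[200:296,350:430],(400,480),interpolation=cv2.INTER_CUBIC)
cv2.imwrite('pics/e.png',a)
E
```

```text
7.2 [ 0.44715672 -0.28010802  0.09254064] [3.14115950e+00 3.02020602e-04 1.57077502e+00] [ 0.12260813 -0.81846486 -1.17655382]
fingertip px expected [[207.91325996 316.13249226]] [[398.20106647 242.75416707]]
```

View pics/e.png

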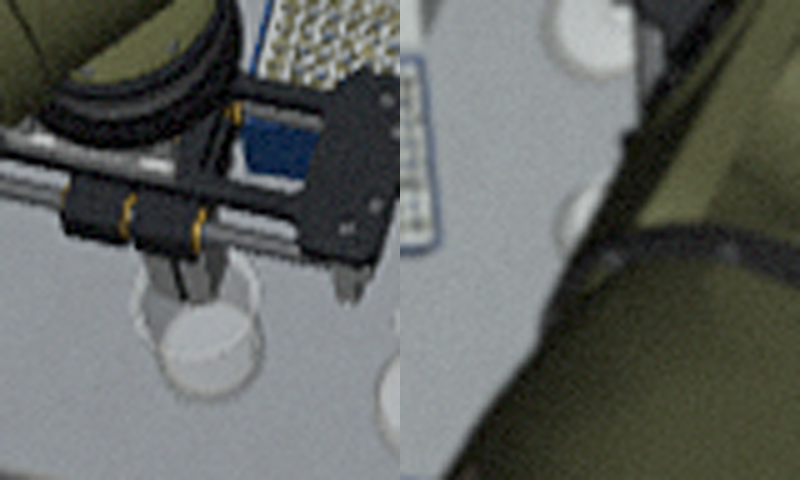

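The fingertips point into the middle of the beaker mouth, at side crop (190,290), inside the rim ring (135–260). I'll dwell there and work out the lid sweep.

Emit:
{"method": "arm_command", "body": {
  "plan": [
    [[0,0,0,0,0,0,1],[0,0,0,0,0,0,1],[0,0,0,0,0,0,1],[0,0,0,0,0,0,1],[0,0,0,0,0,0,1],[0,0,0,0,0,0,1],[0,0,0,0,0,0,1],[0,0,0,0,0,0,1],[0,0,0,0,0,0,1],[0,0,0,0,0,0,1],[0,0,0,0,0,0,1],[0,0,0,0,0,0,1]]
  ]
}}

```text
time_s: 8.4
ee_pos: [0.447, -0.28, 0.0922]
eef_rot: [-3.142, 0.0, 1.571]
force: [-0.3, -0.3, -0.6]
grip_width: 0.0008
grip_force: 0.0
```

Emit:
{"method": "arm_command", "body": {
  "plan": [
    [[0,0,0,0,0,0,1],[0,0,0,0,0,0,1],[0,0,0,0,0,0,1],[0,0,0,0,0,0,1],[0,0,0,0,0,0,1],[0,0,0,0,0,0,1],[0,0,0,0,0,0,1],[0,0,0,0,0,0,1],[0,0,0,0,0,0,1],[0,0,0,0,0,0,1],[0,0,0,0,0,0,1]]
  ]
}}

```text
time_s: 9.5
ee_pos: [0.447, -0.28, 0.0922]
eef_rot: [-3.142, 0.0, 1.571]
force: [0.7, 0.1, -0.0]
grip_width: 0.0007
grip_force: 0.0
```

Emit:
{"method": "arm_command", "body": {
  "plan": [
    [[0,0,-8,0,0,0,1],[0,0,-22,0,0,0,1],[0,0,-40,0,0,0,1],[0,0,-60,0,0,0,1],[0,0,-80,0,0,0,1],[0,0,-100,0,0,0,1],[0,0,-118,0,0,0,1],[0,0,-132,0,0,0,1],[0,0,-142,0,0,0,1],[0,0,-148,0,0,0,1],[0,0,-148,0,0,0,1]]
  ]
}}

```text
time_s: 10.6
ee_pos: [0.4471, -0.2801, 0.2411]
eef_rot: [3.141, 0.001, 1.571]
force: [0.1, 0.7, -0.0]
grip_width: 0.0005
grip_force: 0.0
```

Emit:
{"method": "arm_command", "body": {
  "plan": [
    [[6,7,0,0,0,0,1],[18,20,0,0,0,0,1],[34,38,0,0,0,-0.02,1],[50,57,0,0,0,-0.04,1],[68,77,0,0,0,-0.06,1],[86,98,0,0,0,-0.078,1],[102,118,0,0,0,-0.078,1],[116,134,0,0,0,-0.078,1],[126,146,0,0,0,-0.078,1],[133,153,0,0,0,-0.078,1],[136,156,0,0,0,-0.078,1],[136,156,0,0,0,-0.078,1]]
  ]
}}

```text
time_s: 11.8
ee_pos: [0.603, -0.1439, 0.2401]
eef_rot: [-3.141, -0.0, 1.649]
force: [-0.5, -0.5, -0.5]
grip_width: 0.0005
grip_force: 0.0
```

Emit:
{"method": "arm_command", "body": {
  "plan": [
    [[0,0,8,0,0,0,1],[0,0,22,0,0,0,1],[0,0,40,0,0,0,1],[0,0,60,0,0,0,1],[0,0,78,0,0,0,1],[0,0,92,0,0,0,1],[0,0,101,0,0,0,1],[0,0,105,0,0,0,1],[0,0,105,0,0,0,1]]
  ]
}}

```text
time_s: 12.7
ee_pos: [0.6029, -0.144, 0.135]
eef_rot: [-3.141, -0.0, 1.649]
force: [-0.5, -0.0, -0.2]
grip_width: 0.0003
grip_force: 0.0
```

```bash
python3 - <<'E'
from h import *
s,_=cap('side')
o=ctrl.get_obs();print(o['time_s'],o['ee_pos'],o['eef_rot'],o['force'])
c=np.array([.4765,-.1385]);th=.078;R=np.array([[np.cos(th),-np.sin(th)],[np.sin(th),np.cos(th)]])
b=R.T@(o['ee_pos'][:2]-c)*1e3;print('box',b)
a,h=72,29
for q in np.arange(1.8,-.01,-.1):
    print(round(q,2),round(44-a*np.cos(q)+h*np.sin(q)+12.5-b[0],1),'tz',round(o['ee_pos'][2]*1e3-(51+a*np.sin(q)+h*np.cos(q)+19),1))
cv2.imwrite('pics/f.png',cv2.resize(s[170:345,180:380],(686,600),interpolation=cv2.INTER_CUBIC))
E
```

```text
12.75 [ 0.60316588 -0.14408492  0.1356336 ] [3.14104279e+00 2.00430859e-04 1.64874258e+00] [ 0.54884305  0.21777042 -0.01810213]
box [125.84557548 -15.4378647 ]
1.8 -24.7 tz 2.1
1.7 -31.3 tz -2.0
1.6 -38.3 tz -5.5
1.5 -45.5 tz -8.2
1.4 -53.0 tz -10.2
1.3 -60.7 tz -11.5
1.2 -68.4 tz -12.0
1.1 -76.2 tz -11.7
1.0 -83.8 tz -10.6
0.9 -91.4 tz -8.8
0.8 -98.7 tz -6.2
0.7 -105.7 tz -2.9
0.6 -112.4 tz 1.0
0.5 -118.6 tz 5.7
0.4 -124.4 tz 10.9
0.3 -129.6 tz 16.7
0.2 -134.1 tz 22.9
0.1 -138.1 tz 29.6
-0.0 -141.3 tz 36.6
```

View pics/f.png

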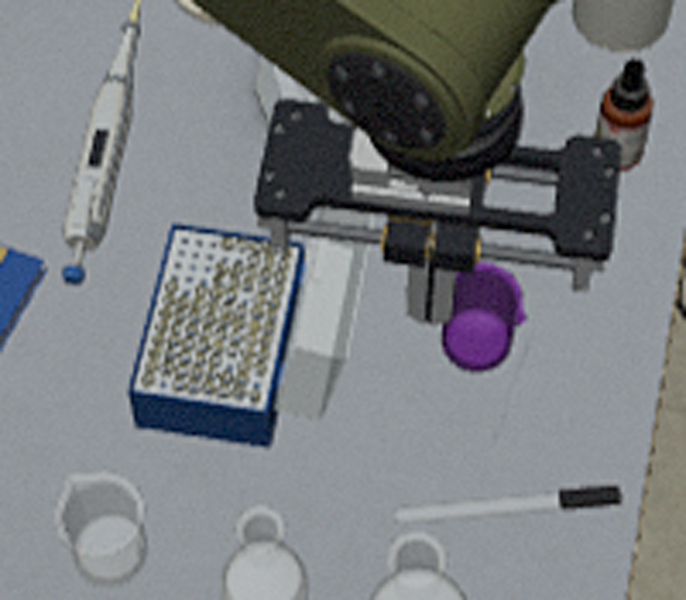

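The fingers (408–450, ~300) are behind the lid's back face (~365, 300), and the purple beaker is clear below them. I'll start the push.

Emit:
{"method": "arm_command", "body": {
  "plan": [
    [[0,-5,0,0,0,0,1],[0,-11,0,0,0,0,1],[0,-16,0,0,0,0,1],[0,-20,0,0,0,0,1],[0,-23,0,0,0,0,1],[0,-26,-1,0,0,0,1],[0,-29,-2,0,0,0,1],[0,-32,-3,0,0,0,1],[0,-35,-4,0,0,0,1],[0,-38,-5,0,0,0,1],[0,-42,-7,0,0,0,1],[0,-45,-8,0,0,0,1]]
  ]
}}

```text
time_s: 13.95
ee_pos: [0.5577, -0.1475, 0.1433]
eef_rot: [-3.141, -0.0, 1.649]
force: [0.9, 1.3, 0.1]
grip_width: 0.0002
grip_force: 0.2
```

Emit:
{"method": "arm_command", "body": {
  "plan": [
    [[0,-3,-1,0,0,0,1],[0,-7,-2,0,0,0,1],[0,-11,-3,0,0,0,1],[0,-15,-3,0,0,0,1],[0,-19,-4,0,0,0,1],[0,-23,-4,0,0,0,1]]
  ]
}}

```text
time_s: 14.55
ee_pos: [0.5349, -0.1493, 0.1474]
eef_rot: [3.141, 0.0, 1.649]
force: [0.9, 0.5, 1.5]
grip_width: 0.0004
grip_force: 0.4
```

```bash
python3 - <<'E'
from h import *
s,_=cap('side')
o=ctrl.get_obs();print(o['time_s'],o['ee_pos'],o['eef_rot'],o['force'])
cv2.imwrite('pics/g.png',cv2.resize(s[170:345,180:380],(686,600),interpolation=cv2.INTER_CUBIC))
E
```

```text
14.6 [ 0.53448563 -0.14939794  0.14733258] [-3.14146732e+00  4.25767982e-05  1.64871331e+00] [-0.06716173  0.02138413  0.68132387]
```

View pics/g.png

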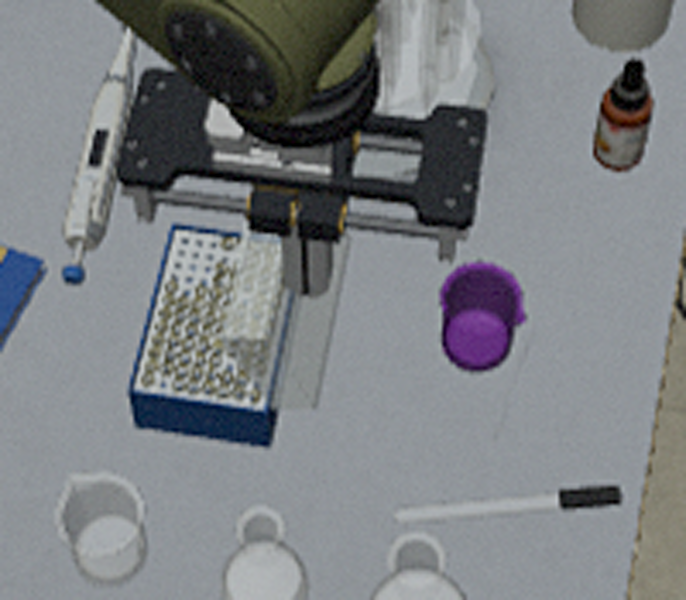

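The lid now leans over the tips, and the box corners are at the same pixels as before, such as (133,425) and (270,445). I'll continue the arc.

Emit:
{"method": "arm_command", "body": {
  "plan": [
    [[0,-4,0,0,0,0,1],[0,-8,0,0,0,0,1],[0,-12,1,0,0,0,1],[0,-16,1,0,0,0,1],[0,-20,2,0,0,0,1],[0,-23,3,0,0,0,1],[0,-27,4,0,0,0,1],[0,-31,6,0,0,0,1],[0,-34,7,0,0,0,1],[0,-38,9,0,0,0,1],[0,-41,11,0,0,0,1],[0,-44,13,0,0,0,1]]
  ]
}}

```text
time_s: 15.8
ee_pos: [0.4911, -0.1528, 0.1341]
eef_rot: [3.142, 0.0, 1.649]
force: [0.4, 0.1, -0.3]
grip_width: 0.0007
grip_force: 0.4
```

Emit:
{"method": "arm_command", "body": {
  "plan": [
    [[0,-3,2,0,0,0,1],[0,-6,5,0,0,0,1],[0,-9,7,0,0,0,1],[0,-12,10,0,0,0,1],[0,-15,13,0,0,0,1],[0,-17,16,0,0,0,1],[0,-20,19,0,0,0,1],[0,-22,22,0,0,0,1],[0,-24,25,0,0,0,1],[0,-26,29,0,0,0,1],[0,-26,29,0,0,0,1]]
  ]
}}

```text
time_s: 16.9
ee_pos: [0.465, -0.1547, 0.1046]
eef_rot: [-3.141, -0.0, 1.649]
force: [0.3, 0.3, 0.3]
grip_width: 0.0004
grip_force: 0.0
```

Emit:
{"method": "arm_command", "body": {
  "plan": [
    [[0,0,2,0,0,0,1],[0,-1,4,0,0,0,1],[0,-1,5,0,0,0,1],[0,-1,6,0,0,0,1],[0,-1,6,0,0,0,1]]
  ]
}}

```text
time_s: 17.4
ee_pos: [0.4645, -0.1548, 0.0992]
eef_rot: [3.142, 0.0, 1.649]
force: [0.5, -1.0, -1.0]
grip_width: 0.0005
grip_force: 0.0
```

Emit:
{"method": "arm_command", "body": {
  "plan": [
    [[0,0,0.5,0,0,0,1],[0,0,1,0,0,0,1],[0,0,1,0,0,0,1]]
  ]
}}

```text
time_s: 17.7
ee_pos: [0.4645, -0.1549, 0.0989]
eef_rot: [3.141, 0.0, 1.649]
force: [-3.9, 1.9, 10.0]
grip_width: 0.0
grip_force: 4.8
```

Emit:
{"method": "arm_command", "body": {
  "plan": [
    [[0,0,0.5,0,0,0,1],[0,0,1,0,0,0,1],[0,0,1,0,0,0,1]]
  ]
}}

```text
time_s: 18.0
ee_pos: [0.4646, -0.155, 0.0987]
eef_rot: [3.141, 0.001, 1.649]
force: [-8.5, 2.6, 20.4]
grip_width: 0.0004
grip_force: 10.2
```

The lid is at its full-shut height (tip z 79.7 mm) and firmly seated, so I'll back off straight up.

Emit:
{"method": "arm_command", "body": {
  "plan": [
    [[0,0,-1,0,0,0,1],[0,0,-2,0,0,0,1],[0,0,-4,0,0,0,1],[0,0,-10,0,0,0,1],[0,0,-20,0,0,0,1],[0,0,-35,0,0,0,1],[0,0,-55,0,0,0,1],[0,0,-75,0,0,0,1],[0,0,-95,0,0,0,1],[0,0,-110,0,0,0,1],[0,0,-120,0,0,0,1],[0,0,-120,0,0,0,1]]
  ]
}}

```text
time_s: 19.2
ee_pos: [0.4648, -0.155, 0.2187]
eef_rot: [3.139, 0.001, 1.649]
force: [0.1, 0.5, -0.2]
grip_width: 0.0007
grip_force: 0.0
```

```bash
python3 - <<'E'
from h import *
s,_=cap('side');t,_=cap('top')
o=ctrl.get_obs();print(o['time_s'],o['ee_pos'],o['force'])
a=np.zeros((600,800,3),np.uint8)
a[:443,:400]=cv2.resize(s[215:370,185:325],(400,443),interpolation=cv2.INTER_CUBIC)
b=cv2.imread('pics/side_100.png'); a[:443,400:]=cv2.resize(b[215:370,185:325],(400,443),interpolation=cv2.INTER_CUBIC)
cv2.imwrite('pics/i.png',a[:450])
# shift of the box's lower front/right walls
g=lambda i:i[250:305,205:275].astype(np.float32).mean(2)
hs=lambda i:cv2.inRange(cv2.cvtColor(i,cv2.COLOR_BGR2HSV),(100,110,30),(128,255,255))[284:305,205:275]
print([cv2.moments(hs(i))['m10']/cv2.moments(hs(i))['m00'] for i in(b,s)],[cv2.moments(hs(i))['m01']/cv2.moments(hs(i))['m00'] for i in(b,s)])
E
```

```text
19.3 [ 0.46425273 -0.15478041  0.21689128] [-0.26691826 -0.06855506 -0.48557066]
[33.85990338164251, 34.381294964028775] [7.541062801932367, 7.556354916067146]
```

View pics/i.png

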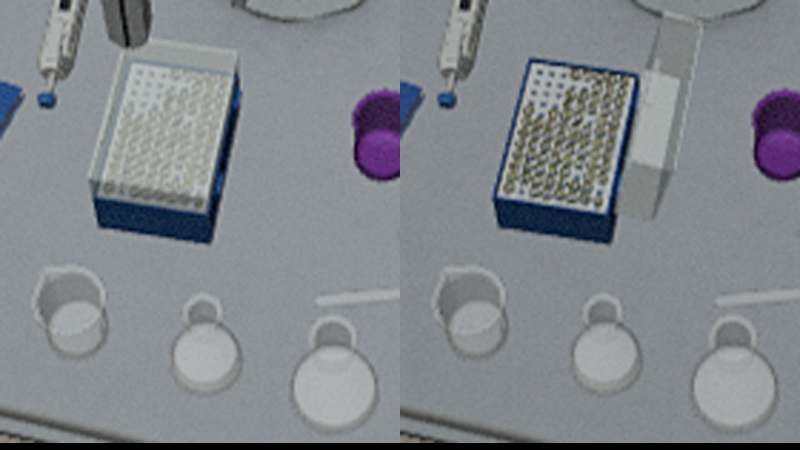

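The lid is shut flat on the box. The box corners ((97,228), (211,241)) and the vessels match the first picture, so I'm handing it in.

```bash
python3 -c "
from station import ctrl
print(ctrl.hand_in())"
```

```text
the job is handed in; nothing more can be done
None
```

I taught both points (corner tip, then beaker mouth, over two seconds each), then pushed the lid shut and pressed it down, and handed the job in at about 19 s with no visible shift of the box or vessels in the side view; the hand-in returned no verdict.

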